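# Hang a lift-off locker door on its two hinge pins and shut it

### The arm

A 6-joint arm with a two-finger parallel gripper is mounted at the origin on the work surface; the furniture and walls round the work are solid. World frame = base frame: x ahead of the robot, y to its left, z up, the work surface at z = 0. Lengths are in m, angles in rad, forces in N, time in s.
With the tool pointing down it reaches from about 0.4 to 0.825 m from the base axis. Payload 7 kg.
Tool frame: the origin (TCP) lies midway between the tips of the shut fingers; the grasp point (between the pads) lies 19 mm behind it; z points along the fingers, y is the line along which they close (so a half turn about z gives the same grasp; the last joint's range is limited). The gripper opens to 85 mm and grips with 20 to 120 N. Pads are 22 mm wide; open, the fingers measure 114 mm over their backs; the gripper's body (76 mm by 85 mm) begins 54 mm behind the grasp point. The pads swing forward as they close: fully open they stand 13 mm farther back than shut.
Start: joints at [-0.863, 0.359, 0.012, 0, -1.224, -0.288], TCP at [0.275, -0.616, 0.231] pointing down, gripper open.
Joint ranges: [-3.07, 3.07], [-1.43, 2.12], [-1.02, 1.25], [-3.03, 1.67], [-3.05, -0], [-3.03, 3.03]. Speed limits (rad/s): [2.39, 2.39, 3.01, 3.14, 3.14, 3.14].

### API

Orientations are given as a unit quaternion [x, y, z, w].
In Python, from plant import manip gives the robot as it stands.
- The arm moves only by the tool arm_command, never from a script. Its argument "plan" is a list of rows, each a list of 7 numbers: the turn, a rotation vector about the tool's x, y, z in rad, then the shift along the tool's x, y, z in m, then the gripper command: -1 is fully open, 1 is shut, values between are in proportion. A call has 1 to 10 rows; each row is the pose to reach, as a shift and turn from the pose commanded when the call began, along the tool's axes at that moment; what a row does not reach only later rows make up. A row lasts 1/12 s, in which the tool goes at most 41.7 mm and 7.16 degrees, less where a joint would pass 70% of its speed; a pose out of reach is approached as far as the arm can. A call with a gripper value outside its range is refused whole. The fingers move at their own pace and stop on an object; "newtons" is the grip in N (left out, the last holds). Time passes only in rows, so rows that repeat a pose let the fingers close. It gives the time, the measured TCP pose, the force, the opening and the grip force at its end, in the units of the state.
- manip.get_state(): the state, without advancing time (a new reading comes with each control period).
- manip.camera(name): name is "scene" or "top" or "wrist"; returns a dict with "frame" (400x640x3 uint8, red, green, blue), "camera_matrix" (3x3 intrinsics, pixels), "R" (3x3) and "t" (3): a world point X has camera coordinates R X + t; the wrist camera has in their place "tool_from_camera" (4x4, takes a point from camera to tool coordinates, whose origin is the TCP and whose axes are the flange's). Camera axes: x right, y down, z forward; pixel columns grow to the right and rows downward; lengths in m; the calibration is good to about 2 mm. A picture is of the moment at which its call begins: read the wrist's pose just before it. There is no depth.
- manip.close_job(): hands the job in; it is judged then, once.
Trained networks look in a picture, given as the dict that the camera call returned (one of the last four; its "shot" number tells which), for a name from the list of things; names that differ only in an ending like _2 or _b are one class to them, and where a whole thing is asked for, a point or a joint stands for the part that bears it (a point fixed in the world has none). Each returns a list of dicts, best first, with "score" (0 to 1); they miss things now and then, are a little off and sometimes report something else, mostly with a low value. They report only what shows in the picture. A call takes as long as a camera call.
- manip.cut_out(query, picture): "pixels" (400x640 bool, what is visible of it) and "extent" ([left, top, width, height] in pixels, round what is visible of it).
- manip.pinpoint(query, picture): "pixel" ([column, row] in pixels: a listed point, or the origin of a listed thing).
The state is a dict: "time": time; "joint_pos": joint angles; "qd": joint speeds; "tau": joint torques, N m; "tcp_pos": TCP position; "tcp_rot": TCP orientation; "force": force on the tool from outside, world axes, zero at the start; "torque": the same for the moment, N m; "gripper_width": finger opening in m; "grasp_force": force on a finger pad.
Only numpy, scipy, OpenCV 4.12 (cv2) and the standard library are available. Lean on these libraries where they do the work, as an engineer would, in place of code of your own. Each camera call takes 0.05 s, during which the arm holds its last target. There are 200 camera calls.

### The job

Take the loose door out of its timber rest and hang it, standing wide open, on the small steel locker so that both of its hinge knuckles drop fully down over the locker's two upright hinge pins together; feel for the pins gently and never force the door. Let go of it, then swing it gently shut against the rubber bumpers, leaving the dark-lidded jar and the loose wooden offcut alone.

Things in the scene. Friction and masses are not known exactly. Their poses are not given: they have to be found in the camera images.
- door: Loose grey steel door standing in the timber rest's groove. Origin on its hinge axis, level with the leaf's lower edge; z up along that axis, y towards the free edge, -x out of the outer face. Leaf: x -6 to 6, y 12 to 142, z 0 to 130 mm. Shut, its axes are parallel to the locker's; open by an angle, it is turned by that angle about +z (counter-clockwise from above).
- door_lower_knuckle (a point): Centre of the lower knuckle's open lower end (door 0, 0, 18 mm). Two steel knuckles sit on the hinge axis at the leaf's edge: upright tubes 20 mm long, outside diameter 17.4, bore 11, open below.
- door_upper_knuckle (a point): Centre of the upper knuckle's open lower end (door 0, 0, 92 mm); the same tube as the lower one. To hang the door, bring it in level from the locker's front just above the pins: lowered from far above, the lower knuckle would land on the upper pin.
- door_leaf (a point): Centre of the leaf (door 0, 77, 65 mm), 12 mm thick in x; the door weighs about 0.26 to 0.42 kg. A black knob, diameter 18, stands 16 mm out of the outer face at door y 128, z 60. Hung, it sags by up to 0.05 rad in its loose hinges, swings easily and stays where it is left.
- locker: Fixed grey steel box with open front, 120 deep (x), 190 wide (y), 158 mm high. Origin at the centre of its underside; -x out of its front, z up. A steel hinge strip on the front stile at its -y side (right, seen from the front) has two brackets 13 mm wide, each with an upright pin, both on one vertical axis. The hung door can open from 0 to beyond 1.6 rad.
- hinge_slot_end (a point): Reference at the outer end of the hinge strip's slots, locker (-76, -85, 18) mm. The strip is screwed fast in these level slots: the hung door's origin, on the pin axis, is 3 to 27 mm from here along locker +y, unmeasured and unmoving. Pins: diameter 8.5, 13 mm high, top 1.5 mm tapered to 7.2; bracket tops, where the knuckles rest, are 18 and 92 mm above this point.
- bumpers (a point): Midway between the front ends of the two springy rubber bumpers (diameter 10, 10 mm proud) on the far (+y) front stile, locker (-70, 52, 85) mm. The shut door rests against them, parallel to the locker front; pressed harder, each gives 1.5 N per mm, 5 mm at most.
- door_rest: Fixed light timber block 70 (x) by 90 (y) by 33 mm high, groove along y 15 wide, 21 deep. Origin at the centre of its underside. At the start the leaf stands on the groove floor (z 12), its middle (door y 77) over the block's origin, with the same yaw as the block.
- jar: loose jar with a dark lid, diameter 68, 105 high; origin at the centre of its underside; leave alone
- offcut: loose wooden block, 50x110x42; origin at the centre of its underside; leave alone

How it is judged:
On the way:
1. the door, let go, hangs on the locker with both knuckles fully down over the pins, upright and open by more than about 35 degrees (z of door_lower_knuckle in the frame of locker between 0.033 and 0.039 m and x of door_lower_knuckle in the frame of locker between -0.08 and -0.072 m and x of door_upper_knuckle in the frame of locker between -0.08 and -0.072 m and y of door_lower_knuckle in the frame of locker between -0.085 and -0.055 m and angle between door's own z axis and vertical below 0.08 rad and angle between the x axis of door and the x axis of locker, either way round above 0.6 rad and contact force between the fingers and door below 0.1 N), for 0.2 s.
At the end, for the whole second after the job is handed in: The door hangs with both knuckles fully down on the brackets (within 3 mm in height) over the pins, upright within 0.08 rad, shut within 0.06 rad of parallel to the locker front, and at rest (z of door_lower_knuckle in the frame of locker between 0.033 and 0.039 m and x of door_lower_knuckle in the frame of locker between -0.08 and -0.072 m and x of door_upper_knuckle in the frame of locker between -0.08 and -0.072 m and y of door_lower_knuckle in the frame of locker between -0.085 and -0.055 m and angle between door's own z axis and vertical below 0.08 rad and angle between the x axis of door and the x axis of locker, either way round below 0.06 rad and linear speed of door below 0.02 m/s); the robot touches nothing.
It fails at once if the door is pressed or knocked against the locker or its pins with more than 60 N (contact force between door and locker above 60 N).
It fails at once if the robot presses on the locker with more than 30 N (contact force between the arm and locker above 30 N).
It fails at once if the jar is moved by more than 2 cm (distance of jar from where it was at the start of the episode above 0.02 m).
It fails at once if the offcut is moved by more than 2 cm (distance of offcut from where it was at the start of the episode above 0.02 m).
It also fails if it takes over 72 s, if anything falls off the work surface, if the arm or the gripper's body presses on something with over 40 N, if the wrist force passes 120 N, or if a joint passes its speed limit or range.

## Working session

There is one attempt and no reset: what is moved stays moved. The work goes in short steps, Python scripts to look and compute and a tool call to move; the robot and the scene stay as the last step left them, time stands still between calls to the robot, and variables do not carry over. Pictures are saved under pics/ and viewed, at most 10 in all, crops included, and the job is handed in when it is done.

Besides the shell and the picture viewer there is one more tool, called after "Request:" as name([rows], argument=value, ...), one row to a line, values as JSON. arm_command: Moves the arm, as the interface text tells. Its arguments: {"type":"object","properties":{"plan":{"type":"array","items":{"type":"array","items":{"type":"number"}}},"newtons":{"type":"number"}},"required":["plan"]}

```bash
mkdir -p pics; ls
cat > h.py <<'E'
import numpy as np,cv2
from plant import manip
from scipy.spatial.transform import Rotation as Ro
def world_ray(p,px):
    K=p["camera_matrix"];d=np.linalg.inv(K)@[px[0],px[1],1.0]
    R=np.array(p["R"]);t=np.array(p["t"])
    return -R.T@t,R.T@d
def onz(p,px,z):
    o,d=world_ray(p,px);return o+d*(z-o[2])/d[2]
def proj(p,X):
    c=np.array(p["R"])@np.asarray(X,float)+p["t"];u=np.array(p["camera_matrix"])@c;return u[:2]/u[2]
def wristcam(p,s):
    "adds R,t to wrist picture given state s"
    T=np.eye(4);T[:3,:3]=Ro.from_quat(s["tcp_rot"]).as_matrix();T[:3,3]=s["tcp_pos"]
    W=np.linalg.inv(T@np.array(p["tool_from_camera"]));p=dict(p);p["R"]=W[:3,:3];p["t"]=W[:3,3];return p
def tri(rays):
    A=0;b=0
    for o,d in rays:
        d=d/np.linalg.norm(d);P=np.eye(3)-np.outer(d,d);A=A+P;b=b+P@o
    return np.linalg.solve(A,b)
E
python3 - <<'E'
from h import *
s=manip.get_state();print(s)
P={}
for n in("scene","top"):
    p=manip.camera(n);P[n]=p;cv2.imwrite(f"pics/{n}0.png",p["frame"][...,::-1])
    print(n,-np.array(p["R"]).T@p["t"],p["R"][2])
    for q in("door","door_lower_knuckle","door_upper_knuckle","door_leaf","locker","hinge_slot_end","bumpers","door_rest","jar","offcut"):
        r=manip.pinpoint(q,p)
        print(n,q,[(np.round(x["pixel"],1).tolist(),round(x["score"],2)) for x in r[:2]])
        if r: print('  ',onz(p,r[0]["pixel"],0).round(3))
E
```

```text
pics
{'time': 0.0, 'joint_pos': array([-8.62901004e-01,  3.59352438e-01,  1.10379373e-02, -3.30301139e-04,
       -1.22410699e+00, -2.88106146e-01]), 'qd': array([-0.00053291,  0.00098608,  0.00114735,  0.00031569,  0.00057076,
       -0.00015725]), 'tau': array([-7.41038821e-04, -5.83318019e+01,  2.93405646e+01,  6.93685725e+00,
       -6.19665021e-03,  2.50768204e-05]), 'tcp_pos': array([ 0.2748765 , -0.61595541,  0.23038044]), 'tcp_rot': array([-2.08301724e-01,  9.78064266e-01,  7.88059513e-04, -2.51728653e-04]), 'force': array([-0.29209229, -0.31880565,  0.30458011]), 'torque': array([-0.00263193,  0.0173652 , -0.0222609 ]), 'grasp_force': 0.0, 'gripper_width': 0.08527239267417869}
scene [0.1883703  0.49053811 0.94170326] [ 0.29270033 -0.46436833 -0.83587593]
scene door [([292.2, 175.3], 0.63)]
   [ 0.649 -0.088 -0.   ]
scene door_lower_knuckle [([298.8, 169.0], 0.93)]
   [ 0.645 -0.121 -0.   ]
scene door_upper_knuckle [([291.8, 154.0], 0.81)]
   [ 0.701 -0.162  0.   ]
scene door_leaf [([319.2, 173.0], 0.88)]
   [ 0.579 -0.142  0.   ]
scene locker [([249.5, 239.8], 0.58)]
   [0.6
[... 353 characters left out ...]
.02307706 1.06654515] [ 0.1286257  -0.0122325  -0.99161777]
top door [([359.8, 154.4], 0.66)]
   [ 0.641 -0.09   0.   ]
top door_lower_knuckle [([359.8, 153.6], 0.89)]
   [ 0.643 -0.09   0.   ]
top door_upper_knuckle [([365.3, 148.6], 0.93)]
   [ 0.657 -0.105  0.   ]
top door_leaf [([362.3, 180.7], 0.79)]
   [ 0.568 -0.097  0.   ]
top locker [([257.0, 159.8], 0.9)]
   [0.621 0.187 0.   ]
top hinge_slot_end [([293.1, 176.6], 0.88)]
   [0.577 0.089 0.   ]
top bumpers [([241.0, 181.1], 0.63)]
   [0.562 0.228 0.   ]
top door_rest [([360.4, 184.8], 0.67)]
   [ 0.557 -0.092  0.   ]
top jar [([421.7, 166.7], 0.57)]
   [ 0.609 -0.258  0.   ]
top offcut [([205.3, 269.8], 0.61)]
   [0.327 0.312 0.   ]
```

Run:
```python
import cv2,numpy as np
a=cv2.imread("pics/scene0.png")[100:370,180:460];b=cv2.imread("pics/top0.png")[110:300,180:460]
cv2.imwrite("pics/a.png",cv2.resize(a,None,fx=2.2,fy=2.2,interpolation=cv2.INTER_CUBIC)[:600])
cv2.imwrite("pics/b.png",cv2.resize(b,None,fx=2.8,fy=2.8,interpolation=cv2.INTER_CUBIC))
```

```text
(no output)
```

View pics/a.png

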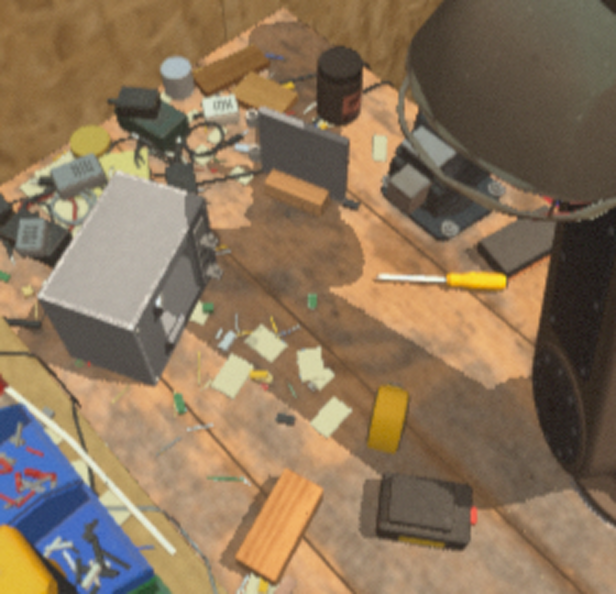

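View pics/b.png

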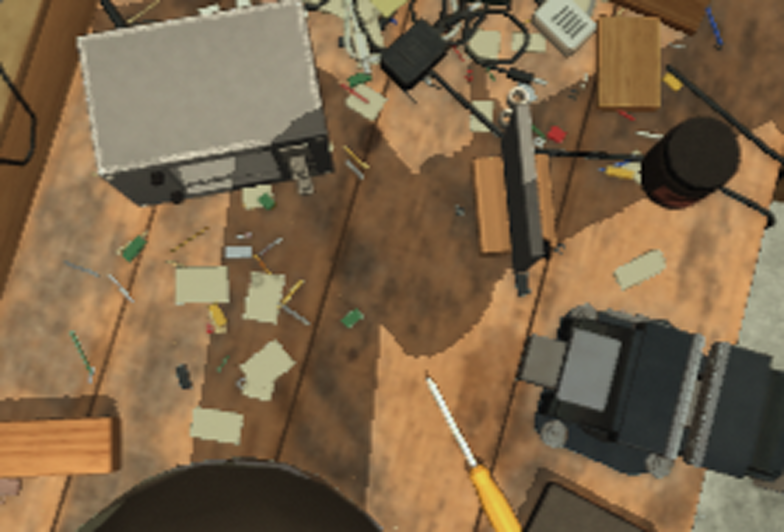

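The scene crop shows the locker at left, its open front facing the robot, and the door standing in the timber rest at crop (305,160). In the top crop the door leaf runs from (520,95) to (535,265), knuckles at the far end and knob on the right. It already sits at about 90° to the locker front. The hinge strip is near (300,165), the jar at (690,165) and the offcut at far left.

Run:
```python
from h import *
s=manip.get_state()
P=[manip.camera("scene"),manip.camera("top")]
for q,z in(("door_lower_knuckle",.03),("door_upper_knuckle",.104),("door_leaf",.077),("door",.012),("hinge_slot_end",.018),("bumpers",.085),("locker",0),("door_rest",0)):
    px=[manip.pinpoint(q,p)[0]["pixel"] for p in P]
    print(q,tri([world_ray(p,x) for p,x in zip(P,px)]).round(4),[onz(p,x,z).round(4)[:2].tolist() for p,x in zip(P,px)])
p=P[1];m=manip.cut_out("locker",p)[0]["pixels"]
g=cv2.cvtColor(p["frame"],cv2.COLOR_RGB2GRAY)
top=((g>125)&m).astype(np.uint8);top=cv2.morphologyEx(top,cv2.MORPH_OPEN,np.ones((3,3)))
c=max(cv2.findContours(top,0,2)[0],key=cv2.contourArea)
r=cv2.minAreaRect(np.array([onz(p,x,.158)[:2] for x in c[:,0]],np.float32));print(r,cv2.boxPoints(r).round(4).tolist())
w=manip.camera("wrist");print(np.array(w["tool_from_camera"]).round(4).tolist(),np.array(w["camera_matrix"]).round(1).tolist())
print(Ro.from_quat(s["tcp_rot"]).as_matrix().round(3).tolist())
```

```text
door_lower_knuckle [ 0.6366 -0.0909  0.0277] [[0.636, -0.0892], [0.6353, -0.0909]]
door_upper_knuckle [ 0.6366 -0.0909  0.0884] [[0.6266, -0.0808], [0.6341, -0.0884]]
door_leaf [ 0.5523 -0.0914  0.0638] [[0.5446, -0.0833], [0.5521, -0.089]]
door [ 0.6354 -0.0913  0.0034] [[0.6384, -0.0836], [0.6264, -0.0934]]
hinge_slot_end [0.5674 0.0787 0.0139] [[0.561, 0.0791], [0.571, 0.0804]]
bumpers [0.5517 0.2114 0.0688] [[0.5473, 0.2174], [0.5465, 0.2071]]
locker [0.6166 0.1783 0.0261] [[0.6333, 0.171], [0.6184, 0.18]]
door_rest [ 0.554  -0.0936 -0.0075] [[0.5464, -0.0904], [0.5574, -0.091]]
((0.6315250396728516, 0.17712077498435974), (0.11887229233980179, 0.18920502066612244), 11.470458030700684) [[0.5544999837875366, 0.257999986410141], [0.5921000242233276, 0.07259999960660934], [0.7085999846458435, 0.09619999676942825], [0.6710000038146973, 0.2816999852657318]]
[[-0.0002, -0.9451, -0.3269, 0.0838], [1.0, -0.0004, 0.0007, 0.0002], [-0.0008, -0.3269, 0.9451, -0.1427], [0.0, 0.0, 0.0, 1.0]] [[299.6, 0.0, 316.9], [0.0, 299.6, 195.7], [0.0, 0.0, 1.0]]
[[-0.913, -0.408, -0.0], [-0.408, 0.913, 0.0], [0.0, 0.0, -1.0]]
```

Request:
arm_command([
  [0, 0, -1.2, -0.47, 0.366, -0.03, -1],
  [0, 0, -1.2, -0.47, 0.366, -0.03, -1],
  [0, 0, -1.2, -0.47, 0.366, -0.03, -1],
  [0, 0, -1.2, -0.47, 0.366, -0.03, -1],
  [0, 0, -1.2, -0.47, 0.366, -0.03, -1],
  [0, 0, -1.2, -0.47, 0.366, -0.03, -1],
  [0, 0, -1.2, -0.47, 0.366, -0.03, -1],
  [0, 0, -1.2, -0.47, 0.366, -0.03, -1],
  [0, 0, -1.2, -0.47, 0.366, -0.03, -1],
  [0, 0, -1.2, -0.47, 0.366, -0.03, -1],
])

```text
time: 2.93
tcp_pos: [0.4712, -0.2472, 0.2528]
tcp_rot: [0.727, -0.687, 0.0, -0.0]
force: [0.3, -0.0, -0.1]
gripper_width: 0.0856
grasp_force: 0.0
```

Request:
arm_command([
  [0, 0, -1.515, -0.245, -0.043, -0.007, -1],
  [0, 0, -1.515, -0.245, -0.043, -0.007, -1],
  [0, 0, -1.515, -0.245, -0.043, -0.007, -1],
  [0, 0, -1.515, -0.245, -0.043, -0.007, -1],
  [0, 0, -1.515, -0.245, -0.043, -0.007, -1],
  [0, 0, -1.515, -0.245, -0.043, -0.007, -1],
  [0, 0, -1.515, -0.245, -0.043, -0.007, -1],
  [0, 0, -1.515, -0.245, -0.043, -0.007, -1],
  [0, 0, -1.515, -0.245, -0.043, -0.007, -1],
  [0, 0, -1.515, -0.245, -0.043, -0.007, -1],
])

```text
time: 3.77
tcp_pos: [0.5016, -0.0017, 0.2594]
tcp_rot: [0.991, -0.132, 0.0, -0.0]
force: [-0.4, 0.0, -0.2]
gripper_width: 0.085
grasp_force: 0.0
```

Request:
arm_command([
  [0, 0, -0.265, 0, 0, 0, -1],
  [0, 0, -0.265, 0, 0, 0, -1],
  [0, 0, -0.265, 0, 0, 0, -1],
  [0, 0, -0.265, 0, 0, 0, -1],
  [0, 0, -0.265, 0, 0, 0, -1],
])

```text
time: 4.18
tcp_pos: [0.5016, -0.0023, 0.2593]
tcp_rot: [1.0, -0.005, 0.0, -0.0]
force: [-0.3, -0.4, 0.6]
gripper_width: 0.0854
grasp_force: 0.0
```

Run:
```python
from h import *
s=manip.get_state();print(s["time"],s["tcp_pos"],s["tcp_rot"],s["joint_pos"].round(2))
p=manip.camera("wrist");cv2.imwrite("pics/w1.png",p["frame"][...,::-1]);q0=p;p2=wristcam(p,s)
for q,z in(("door_lower_knuckle",.03),("door_upper_knuckle",.104),("door_leaf",.077),("hinge_slot_end",.018),("bumpers",.085),("door_rest",0)):
    for r in manip.pinpoint(q,q0)[:1]: print(q,np.round(r["pixel"],1),round(r["score"],2),onz(p2,r["pixel"],z).round(4))
```

```text
4.1833 [ 0.50162433 -0.00228856  0.25932234] [ 9.99985562e-01 -5.37298744e-03  6.86736676e-05 -4.11313531e-05] [ 0.39  0.05 -0.32 -0.   -1.2   1.17]
door_lower_knuckle [392.8  43.3] 0.66 [ 0.6368 -0.0879  0.03  ]
door_upper_knuckle [414.4  31.4] 0.64 [ 0.6361 -0.0894  0.104 ]
door_leaf [405.9 119.3] 0.82 [ 0.5581 -0.0962  0.077 ]
hinge_slot_end [249.  106.1] 0.62 [0.5708 0.0811 0.018 ]
bumpers [107.4 125.6] 0.79 [0.5558 0.2149 0.085 ]
door_rest [390.7 113.8] 0.62 [ 0.5585 -0.098   0.    ]
```

View pics/w1.png

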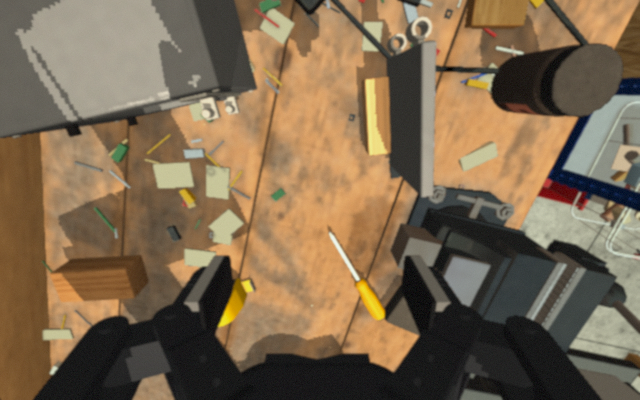

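The wrist view shows the knuckle tubes at about (397,42) and (420,27) and the leaf top edge from (428,45) to (427,190). The two hinge brackets with pins are at about (208,110), upper, and (231,104), lower. I'll enlarge the hinge area.

Run:
```python
import cv2,numpy as np
a=cv2.imread("pics/w1.png")
c=np.vstack([cv2.resize(a[85:135,180:260],None,fx=8,fy=8,interpolation=cv2.INTER_CUBIC)])
d=cv2.resize(a[10:65,380:450],None,fx=5,fy=5,interpolation=cv2.INTER_CUBIC)
o=np.zeros((400,640+0,3),np.uint8);o[:400,:640]=c
o2=np.zeros((590,700,3),np.uint8);o2[:400,:640]=c
cv2.imwrite("pics/c1.png",o); cv2.imwrite("pics/d1.png",d)
```

```text
(no output)
```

View pics/c1.png

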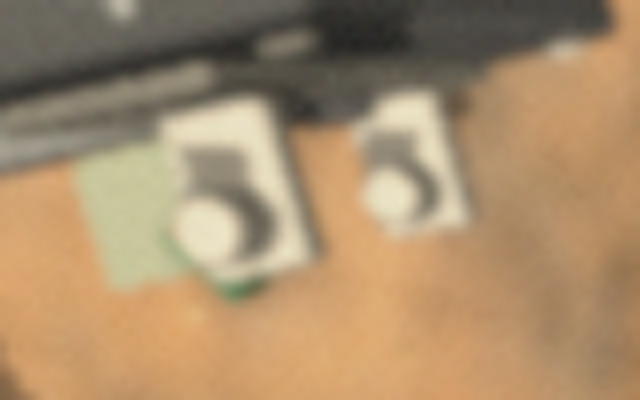

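The crop shows the upper pin top at full-frame (206.2,114.0) and the lower pin top at (229.0,109.0). Next are the knuckles.

View pics/d1.png

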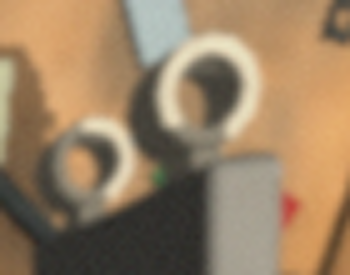

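Run:
```python
from h import *
s=manip.get_state();p=wristcam(manip.camera("wrist"),s)
print(onz(p,(206.2,114.),.123),onz(p,(229.,109.),.049))
a=np.deg2rad(11.47);R=np.array([[np.cos(a),-np.sin(a)],[np.sin(a),np.cos(a)]])
for X in (onz(p,(206.2,114.),.123),onz(p,(229.,109.),.049)): print('locker',R.T@(X[:2]-[.6315,.1771]))
```

```text
[0.56845053 0.09751355 0.123     ] [0.56885574 0.09747111 0.049     ]
locker [-0.07761645 -0.06545934]
locker [-0.07722778 -0.06558151]
```

Run:
```python
from h import *
s=manip.get_state();pp=manip.camera("wrist");p=wristcam(pp,s)
U=onz(p,(423.,26.),.124);L=onz(p,(400.,40.6),.05);print("knuckles",U,L)
m=manip.cut_out("door",pp)[0]["pixels"];g=cv2.GaussianBlur(cv2.cvtColor(p["frame"],cv2.COLOR_RGB2GRAY),(3,3),0)
print(np.histogram(g[m],bins=12))
for th in(70,80,90,100):
    t=((g>th)&m).astype(np.uint8);t[:, :405]=0;t[:38]=0
    n,l,st,_=cv2.connectedComponentsWithStats(t);k=1+st[1:,4].argmax()
    ys,xs=np.nonzero(l==k);W=np.array([onz(p,(x,y),.142)[:2] for x,y in zip(xs,ys)],np.float32)
    r=cv2.minAreaRect(W);v=cv2.fitLine(W,2,0,.01,.01).ravel();print(th,len(xs),np.round(r[0],4),np.round(r[1],4),round(r[2],2),v.round(4))
```

```text
knuckles [ 0.63691372 -0.08975533  0.124     ] [ 0.63681283 -0.09024945  0.05      ]
(array([3720,  369,  315,  209,  206,  210,  213,  580, 1219,   47,   62,
         77]), array([ 45.        ,  59.41666667,  73.83333333,  88.25      ,
       102.66666667, 117.08333333, 131.5       , 145.91666667,
       160.33333333, 174.75      , 189.16666667, 203.58333333,
       218.        ]))
70 2261 [ 0.561  -0.0952] [0.1326 0.0161] 8.04 [ 0.9946  0.1038  0.5656 -0.0949]
80 2188 [ 0.5609 -0.0953] [0.1324 0.0153] 7.7 [ 0.9948  0.1021  0.5652 -0.0952]
90 2115 [ 0.5609 -0.0957] [0.1323 0.0146] 7.76 [ 0.9947  0.1031  0.5655 -0.0953]
100 2077 [ 0.5608 -0.0957] [0.1322 0.0138] 7.43 [ 0.9947  0.1029  0.5655 -0.0954]
```

Request:
arm_command([
  [0, 0, -0.114, 0.06, 0.093, 0.0, -1],
  [0, 0, -0.114, 0.06, 0.093, 0, -1],
  [0, 0, -0.114, 0.06, 0.093, 0, -1],
  [0, 0, -0.114, 0.06, 0.093, 0.04, -1],
  [0, 0, -0.114, 0.06, 0.093, 0.075, -1],
  [0, 0, -0.114, 0.06, 0.093, 0.105, -1],
  [0, 0, -0.114, 0.06, 0.093, 0.13, -1],
  [0, 0, -0.114, 0.06, 0.093, 0.148, -1],
  [0, 0, -0.114, 0.06, 0.093, 0.155, -1],
  [0, 0, -0.114, 0.06, 0.093, 0.155, -1],
])

```text
time: 5.52
tcp_pos: [0.56, -0.0958, 0.1025]
tcp_rot: [0.999, 0.053, -0.002, 0.0]
force: [-0.2, -0.1, -0.2]
gripper_width: 0.0854
grasp_force: 0.0
```

Run:
```python
from h import *
s=manip.get_state();print(s["time"],s["tcp_pos"],s["tcp_rot"],s["force"])
p=manip.camera("wrist");cv2.imwrite("pics/w2.png",p["frame"][...,::-1])
```

```text
5.5167 [ 0.55997844 -0.09581853  0.10253588] [ 9.98570190e-01  5.34270410e-02 -1.76276136e-03  1.42019247e-04] [-0.22514951 -0.11452045 -0.16233208]
```

View pics/w2.png

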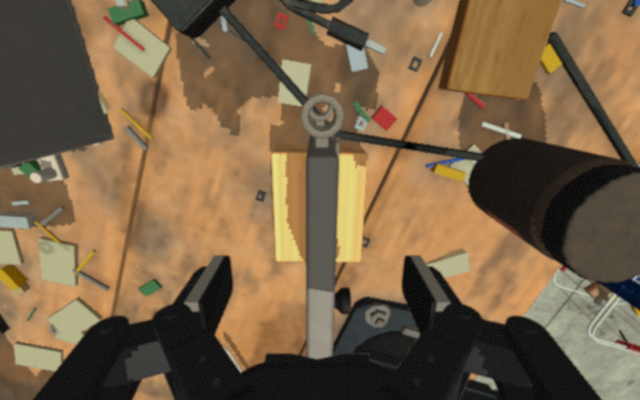

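The leaf lies centred between the open fingers, its edge running straight from (321,150) to (320,340), with the knuckle ring at (322,117). I'll grip it.

Request:
arm_command([
  [0, 0, 0, 0, 0, 0, 1],
  [0, 0, 0, 0, 0, 0, 1],
  [0, 0, 0, 0, 0, 0, 1],
  [0, 0, 0, 0, 0, 0, 1],
  [0, 0, 0, 0, 0, 0, 1],
  [0, 0, 0, 0, 0, 0, 1],
  [0, 0, 0, 0, 0, 0, 1],
  [0, 0, 0, 0, 0, 0, 1],
], newtons=50)

```text
time: 6.23
tcp_pos: [0.5613, -0.0957, 0.1047]
tcp_rot: [0.999, 0.054, 0.0, 0.0]
force: [-0.9, 0.2, 4.6]
gripper_width: 0.0116
grasp_force: 49.5
```

Request:
arm_command([
  [0, 0, 0, 0, 0, -0.004, 1],
  [0, 0, 0, 0, 0, -0.01, 1],
  [0, 0, 0, 0, 0, -0.02, 1],
  [0, 0, 0, 0, 0, -0.03, 1],
  [0, 0, 0, 0, 0, -0.03, 1],
  [0, 0, 0, 0, 0, -0.03, 1],
])

```text
time: 6.73
tcp_pos: [0.5616, -0.0955, 0.1353]
tcp_rot: [0.999, 0.054, 0.001, -0.0]
force: [-0.3, 0.6, -3.5]
gripper_width: 0.0115
grasp_force: 48.8
```

```bash
cat > ring.py <<'E'
from h import *
s=manip.get_state();pp=manip.camera("wrist");p=wristcam(pp,s)
print(s["time"],s["tcp_pos"].round(4),s["tcp_rot"].round(4),s["force"].round(1),s["torque"].round(2))
for q in("door_upper_knuckle","door_lower_knuckle"):
    for r in manip.pinpoint(q,pp)[:1]:print(q,np.round(r["pixel"],1),round(r["score"],2))
f=p["frame"];cv2.imwrite("pics/last.png",f[...,::-1])
T=np.array(pp["tool_from_camera"]);K=np.array(pp["camera_matrix"])
def tooldown(px,h):  # point on tool plane z=h
    d=T[:3,:3]@np.linalg.inv(K)@[px[0],px[1],1];o=T[:3,3];return o+d*(h-o[2])/d[2]
E
python3 - <<'E'
from ring import *
c=f[85:165,270:380];cv2.imwrite("pics/r1.png",cv2.resize(c,None,fx=6,fy=6,interpolation=cv2.INTER_CUBIC)[...,::-1])
E
```

```text
6.7333 [ 0.5616 -0.0955  0.1353] [ 9.986e-01  5.360e-02  1.000e-03 -2.000e-04] [-0.3  0.6 -3.5] [ 0.02  0.01 -0.03]
door_upper_knuckle [319.9 116.4] 0.57
door_lower_knuckle [317.  106.3] 0.63
```

View pics/r1.png

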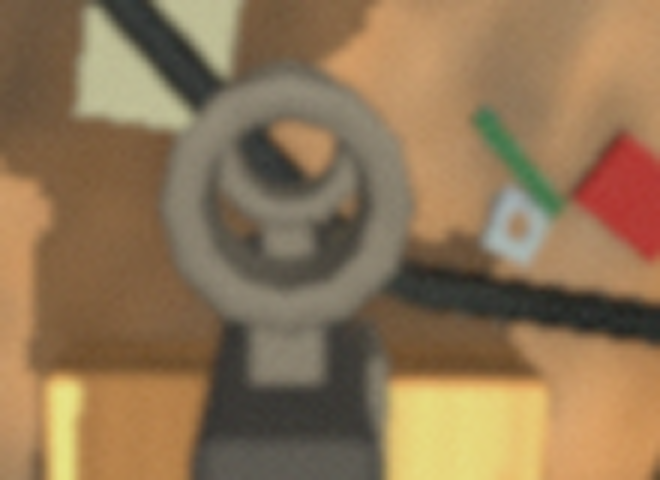

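The upper ring is centred at full-frame (317.8,117.5), and the lower ring shows through it at about (317.7,109). The door hangs straight in the grip.

Run:
```python
from ring import *
U=tooldown((317.8,117.5),-.0193);L=tooldown((317.7,108.8),.0547);print(U,L)
R=Ro.from_quat(s["tcp_rot"]).as_matrix()
for X in(U,L): print("world",s["tcp_pos"]+R@X)
pin=np.array([.5687,.0975]);W=(s["tcp_pos"]+R@((U+L)/2))[:2];d=pin-W
print("shift world",d,"tool",R.T@[d[0],d[1],0])
print("1st stop, 60mm in front along locker -x, tool:",R.T@[d[0]-.06*.98,d[1]-.06*.199,0])
```

```text
6.8833 [ 0.5606 -0.0956  0.1339] [ 9.986e-01  5.350e-02 -3.000e-04 -1.000e-04] [-0.4 -0.7 -3.1] [-0.02  0.06 -0.01]
door_upper_knuckle [317.4 114.3] 0.56
door_lower_knuckle [318.2 107.7] 0.64
[ 0.07541971 -0.00011668 -0.0193    ] [ 7.48902627e-02 -4.53063629e-06  5.47000000e-02]
world [ 0.63560738 -0.08746187  0.15316931]
world [ 0.63504611 -0.08761849  0.07916963]
shift world [-0.06662675  0.18504018] tool [-4.64761780e-02 -1.91099321e-01  7.08261080e-05]
1st stop, 60mm in front along locker -x, tool: [-1.06215264e-01 -1.85509694e-01  1.06187825e-04]
```

Request:
arm_command([
  [0, 0, 0, -0.01, -0.01, 0, 1],
  [0, 0, 0, -0.025, -0.03, 0, 1],
  [0, 0, 0, -0.045, -0.055, 0, 1],
  [0, 0, 0, -0.065, -0.085, 0, 1],
  [0, 0, 0, -0.08, -0.115, 0, 1],
  [0, 0, 0, -0.086, -0.145, 0, 1],
  [0, 0, 0, -0.086, -0.168, 0, 1],
  [0, 0, 0, -0.086, -0.181, 0, 1],
  [0, 0, 0, -0.086, -0.187, 0, 1],
  [0, 0, 0, -0.086, -0.187, 0, 1],
])

```text
time: 7.87
tcp_pos: [0.4555, 0.0821, 0.1343]
tcp_rot: [0.999, 0.055, 0.0, -0.0]
force: [-0.3, -1.0, -3.8]
gripper_width: 0.0113
grasp_force: 49.3
```

Run:
```python
from ring import *
c=f[30:180,220:400];cv2.imwrite("pics/s1.png",cv2.resize(c,None,fx=4,fy=4,interpolation=cv2.INTER_CUBIC)[...,::-1])
```

```text
7.8667 [0.4555 0.0821 0.1343] [ 9.985e-01  5.450e-02  1.000e-04 -1.000e-04] [-0.3 -1.  -3.8] [-0.03  0.02 -0.03]
door_upper_knuckle [318.5 114. ] 0.96
door_lower_knuckle [317.4 107.3] 0.83
```

View pics/s1.png

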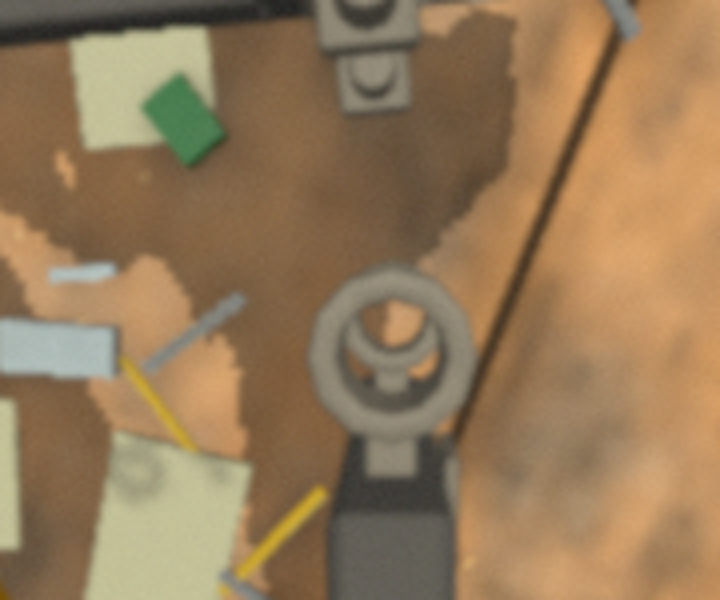

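The upper knuckle ring is at full-frame (318.2,118). The upper pin top is at about (311.2,31.2) and the lower pin top at about (314,48.7), both dead ahead.

Run:
```python
from ring import *
hs=[s["tcp_pos"][2]]
for i in range(3): manip.camera("wrist");hs.append(manip.get_state()["tcp_pos"][2])
h=np.mean(hs);print(hs)
U=tooldown((318.2,118.0),-.0193);L=tooldown((318,108.8),.0547);pu=tooldown((311.2,31.2),h-.123);pl=tooldown((314.,48.7),h-.049)
print(U,L,pu,pl,"shift",pu-U,pl-L)
```

```text
8.0167 [0.4554 0.0804 0.134 ] [ 9.986e-01  5.340e-02 -3.000e-04  2.000e-04] [-0.8 -0.5 -3.3] [-0.03  0.05 -0.02]
door_upper_knuckle [320.7 115. ] 0.84
[np.float64(0.13403964645244687), np.float64(0.1341548760023516), np.float64(0.13417683456412188), np.float64(0.1342028639321054)]
[ 7.52253725e-02  4.34856755e-05 -1.93000000e-02] [0.0748901  0.00018558 0.0547    ] [ 0.11125067 -0.00308887  0.01114356] [ 0.11306051 -0.00251579  0.08514356] shift [ 0.0360253  -0.00313235  0.03044356] [ 0.0381704  -0.00270137  0.03044356]
```

Request:
arm_command([
  [0, 0, 0, 0.006, 0, 0.002, 1],
  [0, 0, 0, 0.014, -0.001, 0.004, 1],
  [0, 0, 0, 0.022, -0.002, 0.006, 1],
  [0, 0, 0, 0.029, -0.003, 0.006, 1],
  [0, 0, 0, 0.034, -0.003, 0.006, 1],
  [0, 0, 0, 0.0375, -0.003, 0.006, 1],
  [0, 0, 0, 0.0375, -0.003, 0.006, 1],
  [0, 0, 0, 0.0375, -0.003, 0.006, 1],
  [0, 0, 0, 0.0375, -0.003, 0.006, 1],
])

```text
time: 9.07
tcp_pos: [0.4922, 0.0879, 0.1282]
tcp_rot: [0.999, 0.054, -0.0, 0.0]
force: [0.2, -0.5, -2.3]
gripper_width: 0.0114
grasp_force: 49.3
```

Run:
```python
from ring import *
c=f[85:160,275:365];cv2.imwrite("pics/s2.png",cv2.resize(c,None,fx=8,fy=8,interpolation=cv2.INTER_CUBIC)[...,::-1])
```

```text
9.0667 [0.4922 0.0879 0.1282] [ 9.986e-01  5.350e-02 -2.000e-04  0.000e+00] [ 0.2 -0.5 -2.3] [0.01 0.01 0.01]
door_upper_knuckle [320.9 116. ] 0.67
door_lower_knuckle [317.1 106.6] 0.86
```

View pics/s2.png

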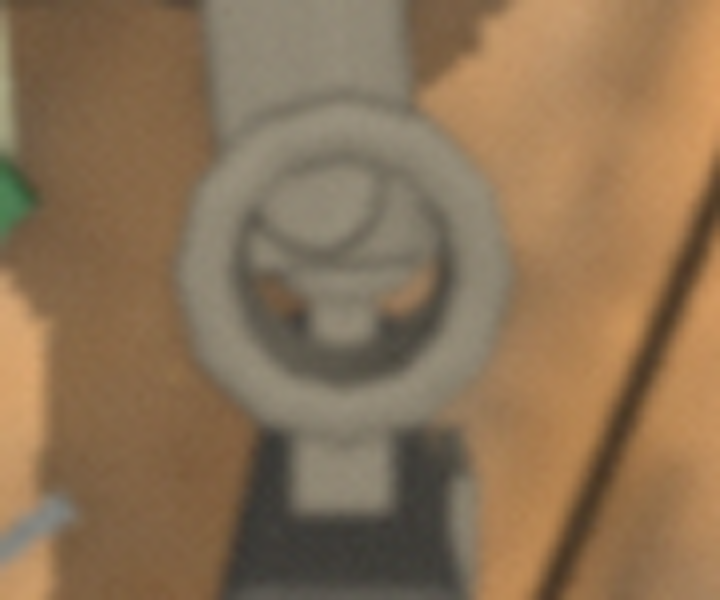

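Run:
```python
from ring import *
z=[]
for i in range(3): z.append(manip.get_state()["tcp_pos"][2]);manip.camera("wrist")
h=np.mean(z);print(h)
U=tooldown((275+345.5/8-.4,85+267/8-.4),-.0193)
for y in(184,188,192):
  P=tooldown((275+319/8-.4,85+y/8-.4),h-.123);print(U.round(5),P.round(5),(P-U).round(4))
```

```text
9.2167 [0.4922 0.088  0.1284] [ 9.986e-01  5.360e-02  1.000e-04 -1.000e-04] [-0.3  0.4 -2.7] [ 0.03 -0.03 -0.04]
door_upper_knuckle [320.  115.8] 0.58
door_lower_knuckle [318.1 106. ] 0.85
0.12838666143654034
[ 0.07524 -0.00012 -0.0193 ] [ 0.07802 -0.00164  0.00539] [ 0.0028 -0.0015  0.0247]
[ 0.07524 -0.00012 -0.0193 ] [ 0.07779 -0.00164  0.00539] [ 0.0026 -0.0015  0.0247]
[ 0.07524 -0.00012 -0.0193 ] [ 0.07756 -0.00164  0.00539] [ 0.0023 -0.0015  0.0247]
```

Request:
arm_command([
  [0, 0, 0, 0.0025, -0.0015, 0, 1],
  [0, 0, 0, 0.0025, -0.0015, 0, 1],
  [0, 0, 0, 0.0025, -0.0015, 0.001, 1],
  [0, 0, 0, 0.0025, -0.0015, 0.002, 1],
  [0, 0, 0, 0.0025, -0.0015, 0.003, 1],
  [0, 0, 0, 0.0025, -0.0015, 0.004, 1],
  [0, 0, 0, 0.0025, -0.0015, 0.005, 1],
  [0, 0, 0, 0.0025, -0.0015, 0.0055, 1],
  [0, 0, 0, 0.0025, -0.0015, 0.0055, 1],
])

```text
time: 10.27
tcp_pos: [0.4947, 0.0898, 0.1226]
tcp_rot: [0.999, 0.054, -0.0, 0.0]
force: [0.2, -0.2, -3.8]
gripper_width: 0.0115
grasp_force: 49.3
```

Request:
arm_command([
  [0, 0, 0, 0, 0, 0.0005, 1],
  [0, 0, 0, 0, 0, 0.001, 1],
  [0, 0, 0, 0, 0, 0.001, 1],
])

```text
time: 10.52
tcp_pos: [0.4948, 0.0898, 0.1217]
tcp_rot: [0.999, 0.054, -0.0, -0.0]
force: [0.2, 1.1, -3.4]
gripper_width: 0.0114
grasp_force: 49.3
```

Request:
arm_command([
  [0, 0, 0, 0, 0, 0.0005, 1],
  [0, 0, 0, 0, 0, 0.001, 1],
  [0, 0, 0, 0, 0, 0.001, 1],
])

```text
time: 10.77
tcp_pos: [0.4947, 0.0898, 0.1207]
tcp_rot: [0.999, 0.054, -0.0, -0.0]
force: [-0.9, -1.0, -3.8]
gripper_width: 0.0112
grasp_force: 49.3
```

Request:
arm_command([
  [0, 0, 0, 0, 0, 0.0007, 1],
  [0, 0, 0, 0, 0, 0.0014, 1],
  [0, 0, 0, 0, 0, 0.002, 1],
  [0, 0, 0, 0, 0, 0.002, 1],
])

```text
time: 11.1
tcp_pos: [0.4947, 0.0898, 0.1186]
tcp_rot: [0.999, 0.054, -0.0, 0.0]
force: [0.3, 1.5, -3.3]
gripper_width: 0.0115
grasp_force: 49.3
```

Request:
arm_command([
  [0, 0, 0, 0, 0, 0.0007, 1],
  [0, 0, 0, 0, 0, 0.0014, 1],
  [0, 0, 0, 0, 0, 0.002, 1],
  [0, 0, 0, 0, 0, 0.002, 1],
])

```text
time: 11.43
tcp_pos: [0.4947, 0.0898, 0.1166]
tcp_rot: [0.999, 0.054, -0.0, 0.0]
force: [-1.0, -0.5, -3.1]
gripper_width: 0.0115
grasp_force: 49.3
```

Request:
arm_command([
  [0, 0, 0, 0, 0, 0.001, 1],
  [0, 0, 0, 0, 0, 0.002, 1],
  [0, 0, 0, 0, 0, 0.003, 1],
  [0, 0, 0, 0, 0, 0.004, 1],
  [0, 0, 0, 0, 0, 0.004, 1],
])

```text
time: 11.85
tcp_pos: [0.4946, 0.0897, 0.1125]
tcp_rot: [0.999, 0.054, -0.0, 0.0]
force: [-0.1, 0.0, -3.5]
gripper_width: 0.0115
grasp_force: 49.3
```

Request:
arm_command([
  [0, 0, 0, 0, 0, 0.0005, 1],
  [0, 0, 0, 0, 0, 0.001, 1],
  [0, 0, 0, 0, 0, 0.001, 1],
])

```text
time: 12.1
tcp_pos: [0.4948, 0.0898, 0.1117]
tcp_rot: [0.999, 0.054, -0.0, 0.0]
force: [-0.2, 0.6, -3.2]
gripper_width: 0.0115
grasp_force: 49.3
```

Request:
arm_command([
  [0, 0, 0, 0, 0, 0.0005, 1],
  [0, 0, 0, 0, 0, 0.0007, 1],
  [0, 0, 0, 0, 0, 0.0007, 1],
])

```text
time: 12.35
tcp_pos: [0.4948, 0.0898, 0.111]
tcp_rot: [0.999, 0.054, -0.0, 0.0]
force: [-0.1, 0.5, -3.3]
gripper_width: 0.0117
grasp_force: 49.3
```

Request:
arm_command([
  [0, 0, 0, 0, 0, 0.0005, 1],
  [0, 0, 0, 0, 0, 0.0007, 1],
  [0, 0, 0, 0, 0, 0.0007, 1],
])

```text
time: 12.6
tcp_pos: [0.4948, 0.0898, 0.1106]
tcp_rot: [0.999, 0.054, 0.0, -0.0]
force: [-2.2, 0.4, 1.1]
gripper_width: 0.0113
grasp_force: 50.0
```

Request:
arm_command([
  [0, 0, 0, 0, 0, 0.0005, 1],
  [0, 0, 0, 0, 0, 0.0007, 1],
  [0, 0, 0, 0, 0, 0.0007, 1],
])

```text
time: 12.85
tcp_pos: [0.4948, 0.0898, 0.1104]
tcp_rot: [0.999, 0.054, 0.0, -0.0]
force: [-6.1, -0.9, 7.3]
gripper_width: 0.0115
grasp_force: 50.9
```

The knuckles seated at the expected height with a light upward force. I'll ease off and let go.

Request:
arm_command([
  [0, 0, 0, 0, 0, -0.0008, 1],
  [0, 0, 0, 0, 0, -0.0008, 1],
  [0, 0, 0, 0, 0, -0.0008, 0.7],
  [0, 0, 0, 0, 0, -0.0008, 0.5],
  [0, 0, 0, 0, 0, -0.0008, 0.2],
  [0, 0, 0, 0, 0, -0.0008, 0],
  [0, 0, 0, 0, 0, -0.0008, 0],
  [0, 0, 0, 0, 0, -0.0008, 0],
  [0, 0, 0, 0, 0, -0.0008, 0],
  [0, 0, 0, 0, 0, -0.0008, 0],
])

```text
time: 13.68
tcp_pos: [0.4948, 0.0898, 0.1105]
tcp_rot: [0.999, 0.054, -0.0, 0.0]
force: [-0.1, -0.2, -0.4]
gripper_width: 0.0427
grasp_force: 0.0
```

Run:
```python
from ring import *
a=f[..., ::-1].copy()
p=manip.camera("scene");b=p["frame"][140:290,200:360,::-1]
o=np.zeros((600,640,3),np.uint8);o[:300]=cv2.resize(a[60:360,0:640],(640,300));o[300:,:320]=cv2.resize(b,(320,300),interpolation=cv2.INTER_CUBIC)
q=manip.camera("top");o[300:,320:]=cv2.resize(q["frame"][110:260,200:360,::-1],(320,300),interpolation=cv2.INTER_CUBIC)
cv2.imwrite("pics/rel.png",o)
```

```text
13.6833 [0.4948 0.0898 0.1105] [ 0.9986  0.0536 -0.      0.    ] [-0.1 -0.2 -0.4] [-0.03 -0.02 -0.02]
door_upper_knuckle [318.  115.4] 0.6
```

View pics/rel.png

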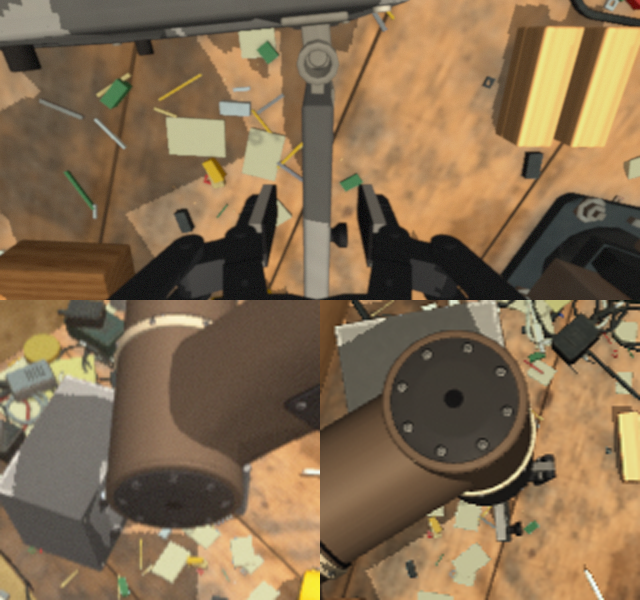

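The pin shows inside the knuckle ring at picture (317,62), seated. The door stands on its own with the fingers clear on both sides. Next I lift, go round to the outer face and shut the fingers.

Request:
arm_command([
  [0, 0, 0, 0, 0, -0.015, 0],
  [0, 0, 0, 0, 0, -0.04, 0],
  [0, 0, 0, 0, 0, -0.065, 0],
  [0, 0, 0, -0.01, 0.01, -0.075, 0],
  [0, 0, 0, -0.025, 0.03, -0.075, 1],
  [0, 0, 0, -0.025, 0.045, -0.075, 1],
  [0, 0, 0, -0.025, 0.045, -0.075, 1],
  [0, 0, 0, -0.025, 0.045, -0.075, 1],
  [0, 0, 0, -0.025, 0.045, -0.075, 1],
  [0, 0, 0, -0.025, 0.045, -0.075, 1],
], newtons=20)

```text
time: 14.77
tcp_pos: [0.4749, 0.0428, 0.1853]
tcp_rot: [0.999, 0.054, -0.0, 0.0]
force: [0.2, -0.1, -0.4]
gripper_width: -0.0001
grasp_force: 0.0
```

Request:
arm_command([
  [0, 0, 0, 0, 0, 0.01, 1],
  [0, 0, 0, 0, 0, 0.03, 1],
  [0, 0, 0, 0, 0, 0.05, 1],
  [0, 0, 0, 0, 0, 0.06, 1],
  [0, 0, 0, 0, -0.01, 0.06, 1],
  [0, 0, 0, 0, -0.018, 0.06, 1],
  [0, 0, 0, 0, -0.022, 0.06, 1],
  [0, 0, 0, 0, -0.022, 0.06, 1],
])

```text
time: 15.43
tcp_pos: [0.4729, 0.0657, 0.126]
tcp_rot: [0.999, 0.054, 0.001, -0.0]
force: [-0.6, 0.2, -0.1]
gripper_width: 0.0003
grasp_force: 0.0
```

Run:
```python
from ring import *
for ph in (.1,.2,.3,.4,.5,.6):
    c=np.array([.1,-.0225]);R=np.array([[np.cos(ph),-np.sin(ph)],[np.sin(ph),np.cos(ph)]]);print(ph,(c-R@c).round(4))
```

```text
15.4333 [0.4729 0.0657 0.126 ] [ 9.985e-01  5.440e-02  6.000e-04 -3.000e-04] [-0.6  0.2 -0.1] [ 0.03 -0.01  0.03]
door_upper_knuckle [275.7  63.5] 0.67
door_lower_knuckle [285.9  65.9] 0.8
0.1 [-0.0017 -0.0101]
0.2 [-0.0025 -0.0203]
0.3 [-0.0022 -0.0306]
0.4 [-0.0009 -0.0407]
0.5 [ 0.0015 -0.0507]
0.6 [ 0.0048 -0.0604]
```

Request:
arm_command([
  [0, 0, 0.05, -0.0009, -0.005, 0, 1],
  [0, 0, 0.1, -0.0017, -0.0101, 0, 1],
  [0, 0, 0.16, -0.0022, -0.0162, 0, 1],
  [0, 0, 0.22, -0.0025, -0.0224, 0, 1],
  [0, 0, 0.29, -0.0022, -0.0295, 0, 1],
  [0, 0, 0.36, -0.0015, -0.0367, 0, 1],
  [0, 0, 0.42, -0.0005, -0.0427, 0, 1],
  [0, 0, 0.48, 0.001, -0.0487, 0, 1],
  [0, 0, 0.54, 0.0027, -0.0546, 0, 1],
  [0, 0, 0.6, 0.0048, -0.0604, 0, 1],
])

```text
time: 16.42
tcp_pos: [0.4708, 0.125, 0.1259]
tcp_rot: [0.969, -0.245, 0.0, -0.0]
force: [-1.1, -0.8, -0.7]
gripper_width: -0.0002
grasp_force: 0.1
```

Request:
arm_command([
  [0, 0, 0.05, -0.0009, -0.005, 0, 1],
  [0, 0, 0.1, -0.0017, -0.0101, 0, 1],
  [0, 0, 0.16, -0.0022, -0.0162, 0, 1],
  [0, 0, 0.22, -0.0025, -0.0224, 0, 1],
  [0, 0, 0.28, -0.0022, -0.0285, 0, 1],
  [0, 0, 0.34, -0.0017, -0.0346, 0, 1],
  [0, 0, 0.4, -0.0009, -0.0407, 0, 1],
  [0, 0, 0.45, 0.0002, -0.0457, 0, 1],
  [0, 0, 0.5, 0.0015, -0.0507, 0, 1],
  [0, 0, 0.5, 0.0015, -0.0507, 0, 1],
])

```text
time: 17.25
tcp_pos: [0.4968, 0.1692, 0.1258]
tcp_rot: [0.879, -0.477, 0.0, -0.0]
force: [0.0, 0.6, 0.0]
gripper_width: 0.0002
grasp_force: 0.0
```

Run:
```python
from ring import *
p=manip.camera("scene");q=manip.camera("top")
o=np.zeros((600,640,3),np.uint8);o[:300]=cv2.resize(f[60:360,:,::-1],(640,300))
o[300:,:320]=cv2.resize(p["frame"][140:290,200:360,::-1],(320,300),interpolation=cv2.INTER_CUBIC)
o[300:,320:]=cv2.resize(q["frame"][110:260,200:360,::-1],(320,300),interpolation=cv2.INTER_CUBIC)
cv2.imwrite("pics/push.png",o)
yaw=lambda q:np.rad2deg(2*np.arctan2(q[1],q[0]))
print(yaw(s["tcp_rot"]))
```

```text
17.25 [0.4968 0.1692 0.1258] [ 8.788e-01 -4.772e-01  3.000e-04 -4.000e-04] [0.  0.6 0. ] [ 0.04 -0.06  0.01]
door_upper_knuckle [273.7  65.5] 0.81
door_lower_knuckle [287.   66.6] 0.79
-57.006903905070004
```

Request:
arm_command([
  [0, 0, 0.04, -0.0008, -0.004, 0, 1],
  [0, 0, 0.08, -0.0014, -0.0081, 0, 1],
  [0, 0, 0.12, -0.0018, -0.0122, 0, 1],
  [0, 0, 0.16, -0.0022, -0.0162, 0, 1],
  [0, 0, 0.2, -0.0025, -0.0203, 0, 1],
  [0, 0, 0.23, -0.0024, -0.0234, 0, 1],
  [0, 0, 0.26, -0.0023, -0.0265, 0, 1],
  [0, 0, 0.29, -0.0022, -0.0296, 0, 1],
  [0, 0, 0.31, -0.0021, -0.0316, 0, 1],
  [0, 0, 0.33, -0.0019, -0.0337, 0, 1],
])

```text
time: 18.33
tcp_pos: [0.5231, 0.1886, 0.1255]
tcp_rot: [0.789, -0.615, -0.0, 0.0]
force: [0.1, -0.2, 0.0]
gripper_width: -0.0003
grasp_force: 0.1
```

```bash
cat > chk.py <<'E'
from ring import *
yaw=lambda q:np.rad2deg(2*np.arctan2(q[1],q[0]))
print("tool yaw",yaw(s["tcp_rot"]))
W=wristcam(pp,s)
m=manip.cut_out("door",pp)[0]["pixels"]
# leaf top face (z .148): bright strip pixels -> world line
g=cv2.cvtColor(f,cv2.COLOR_RGB2GRAY)
for n,r in (("leaf",manip.pinpoint("door_leaf",pp)),):
    for x in r[:1]: print(n,np.round(x["pixel"]),round(x["score"],2),onz(W,x["pixel"],.083).round(3))
for n in("scene","top"):
    p=manip.camera(n)
    for q in("door_leaf","door_upper_knuckle"):
        for x in manip.pinpoint(q,p)[:1]: print(n,q,np.round(x["pixel"]),round(x["score"],2),onz(p,x["pixel"],.083 if q=="door_leaf" else .11).round(3))
ys,xs=np.nonzero(m);X=np.array([onz(W,(x,y),.148)[:2] for x,y in zip(xs,ys)])
a=np.deg2rad(11.47);R=np.array([[np.cos(a),-np.sin(a)],[np.sin(a),np.cos(a)]]);Lk=(X-[.6315,.1771])@R
# far (inner) edge of the door mask in locker frame by y bins = top inner edge of leaf
for y0 in np.arange(-.06,.08,.02):
    k=abs(Lk[:,1]-y0)<.004
    if k.sum()>5: print("y",y0.round(2),"x inner edge",np.percentile(Lk[k,0],98).round(4),"outer",np.percentile(Lk[k,0],2).round(4))
E
python3 chk.py
```

```text
18.3333 [0.5231 0.1886 0.1255] [ 7.889e-01 -6.145e-01 -0.000e+00  1.000e-04] [ 0.1 -0.2  0. ] [-0.09  0.09 -0.05]
door_upper_knuckle [271.1  59.8] 0.62
door_lower_knuckle [286.1  66.9] 0.81
tool yaw -75.83178352535543
leaf [288. 190.] 0.69 [0.548 0.17  0.083]
top door_leaf [256. 181.] 0.71 [0.549 0.175 0.083]
top door_upper_knuckle [286. 174.] 0.88 [0.562 0.1   0.11 ]
y -0.06 x inner edge -0.0721 outer -0.0914
y -0.04 x inner edge -0.0721 outer -0.0928
y -0.02 x inner edge -0.0741 outer -0.0945
y 0.0 x inner edge -0.0762 outer -0.0961
y 0.02 x inner edge -0.0776 outer -0.0941
y 0.04 x inner edge -0.0789 outer -0.0859
```

The door follows the fingers and is about 0.07 rad from shut. The rest goes gently, by feel.

Request:
arm_command([
  [0, 0, 0.01, -0.0002, -0.001, 0, 1],
  [0, 0, 0.02, -0.0004, -0.002, 0, 1],
  [0, 0, 0.03, -0.0006, -0.003, 0, 1],
  [0, 0, 0.04, -0.0008, -0.004, 0, 1],
  [0, 0, 0.04, -0.0008, -0.004, 0, 1],
])

```text
time: 19.3
tcp_pos: [0.5271, 0.1907, 0.1254]
tcp_rot: [0.776, -0.63, 0.0, -0.0]
force: [0.7, -0.2, 0.4]
gripper_width: 0.0002
grasp_force: 0.1
```

Request:
arm_command([
  [0, 0, 0.005, 0, -0.001, 0, 1],
  [0, 0, 0.01, 0, -0.002, 0, 1],
  [0, 0, 0.01, 0, -0.002, 0, 1],
])

```text
time: 19.55
tcp_pos: [0.529, 0.191, 0.1254]
tcp_rot: [0.773, -0.634, 0.0, -0.0]
force: [-0.3, 0.4, 0.3]
gripper_width: -0.0003
grasp_force: 0.1
```

Request:
arm_command([
  [0, 0, 0, 0, -0.0007, 0, 1],
  [0, 0, 0, 0, -0.0015, 0, 1],
  [0, 0, 0, 0, -0.0015, 0, 1],
  [0, 0, 0, 0, -0.0015, 0, 1],
])

```text
time: 19.88
tcp_pos: [0.5303, 0.1913, 0.1254]
tcp_rot: [0.774, -0.634, -0.0, 0.0]
force: [0.3, -0.3, -0.3]
gripper_width: 0.0002
grasp_force: 0.1
```

Request:
arm_command([
  [0, 0, 0, 0, -0.0005, 0, 1],
  [0, 0, 0, 0, -0.001, 0, 1],
  [0, 0, 0, 0, -0.001, 0, 1],
  [0, 0, 0, 0, -0.001, 0, 1],
])

```text
time: 20.22
tcp_pos: [0.5311, 0.1914, 0.1254]
tcp_rot: [0.774, -0.634, -0.0, 0.0]
force: [-2.1, -0.2, 0.5]
gripper_width: 0.0
grasp_force: 0.9
```

Request:
arm_command([
  [0, 0, 0, 0, -0.0005, 0, 1],
  [0, 0, 0, 0, -0.0007, 0, 1],
  [0, 0, 0, 0, -0.0007, 0, 1],
  [0, 0, 0, 0, -0.0007, 0, 1],
])

```text
time: 20.55
tcp_pos: [0.5318, 0.1916, 0.1254]
tcp_rot: [0.774, -0.634, -0.0, 0.0]
force: [-3.0, 0.8, 2.1]
gripper_width: -0.0001
grasp_force: 1.7
```

```bash
python3 chk.py
```

```text
20.55 [0.5318 0.1916 0.1254] [ 7.735e-01 -6.338e-01 -1.000e-04  1.000e-04] [-3.   0.8  2.1] [0.44 1.25 0.04]
door_upper_knuckle [279.3  61.7] 0.72
door_lower_knuckle [292.2  66.2] 0.83
tool yaw -78.65721804514634
leaf [289. 191.] 0.69 [0.555 0.173 0.083]
top door_leaf [257. 181.] 0.73 [0.549 0.174 0.083]
top door_upper_knuckle [287. 173.] 0.9 [0.564 0.098 0.11 ]
y -0.06 x inner edge -0.0712 outer -0.0893
y -0.04 x inner edge -0.0699 outer -0.0886
y -0.02 x inner edge -0.0699 outer -0.0885
y 0.0 x inner edge -0.07 outer -0.0886
y 0.02 x inner edge -0.0699 outer -0.0866
y 0.04 x inner edge -0.0699 outer -0.0775
```

It rests on the bumpers: the leaf's inner face is at locker x = -70 mm and parallel. I'll back off slowly.

Request:
arm_command([
  [0, 0, 0, 0, 0.0007, 0, 1],
  [0, 0, 0, 0, 0.0015, 0, 1],
  [0, 0, 0, 0, 0.0025, 0, 1],
  [0, 0, 0, 0, 0.005, 0, 1],
  [0, 0, 0, 0, 0.012, 0, 1],
  [0, 0, 0, 0, 0.025, 0, 1],
  [0, 0, 0, 0, 0.04, 0, 1],
  [0, 0, 0, 0, 0.05, -0.03, 1],
  [0, 0, 0, 0, 0.05, -0.065, 1],
  [0, 0, 0, 0, 0.05, -0.065, 1],
])

```text
time: 21.93
tcp_pos: [0.4853, 0.1831, 0.197]
tcp_rot: [0.774, -0.633, 0.002, -0.005]
force: [0.9, 1.6, 0.5]
gripper_width: -0.0001
grasp_force: 0.0
```

```bash
python3 chk.py
python3 - <<'E'
from h import *
p=manip.camera("top")
for q,z in(("jar",0),("offcut",0)):
    for r in manip.pinpoint(q,p)[:1]: print(q,onz(p,r["pixel"],z))
E
```

```text
21.9333 [0.4853 0.1831 0.197 ] [ 0.7741 -0.633   0.002  -0.0046] [0.9 1.6 0.5] [ 0.14 -0.29  0.06]
door_upper_knuckle [249.2  68.9] 0.56
door_lower_knuckle [248.7  70.4] 0.96
tool yaw -78.54876645666343
leaf [246. 164.] 0.78 [0.552 0.172 0.083]
scene door_leaf [308. 340.] 0.19 [0.316 0.333 0.083]
top door_leaf [257. 180.] 0.87 [0.55  0.173 0.083]
top door_upper_knuckle [283. 172.] 0.69 [0.567 0.106 0.11 ]
y -0.06 x inner edge -0.0751 outer -0.1055
y -0.04 x inner edge -0.0717 outer -0.1067
y -0.02 x inner edge -0.0724 outer -0.1075
y 0.0 x inner edge -0.0732 outer -0.1081
y 0.02 x inner edge -0.0739 outer -0.1084
y 0.04 x inner edge -0.0746 outer -0.1102
y 0.06 x inner edge -0.0749 outer -0.092
jar [ 0.59731181 -0.25629732  0.        ]
offcut [0.33389667 0.31392749 0.        ]
```

```bash
python3 chk.py | grep -v scene
```

```text
22.6333 [0.483  0.1817 0.1902] [ 7.735e-01 -6.338e-01 -0.000e+00  2.000e-04] [-0.6  0.1  0.3] [-0.01 -0.   -0.01]
door_upper_knuckle [218.9  70.5] 0.78
door_lower_knuckle [242.2  74.8] 0.69
tool yaw -78.65856358972319
leaf [239. 169.] 0.87 [0.553 0.174 0.083]
top door_leaf [254. 180.] 0.9 [0.55  0.18  0.083]
top door_upper_knuckle [286. 171.] 0.65 [0.569 0.099 0.11 ]
y -0.06 x inner edge -0.0752 outer -0.1064
y -0.04 x inner edge -0.0717 outer -0.1079
y -0.02 x inner edge -0.0725 outer -0.1085
y 0.0 x inner edge -0.0732 outer -0.1091
y 0.02 x inner edge -0.0739 outer -0.1104
y 0.04 x inner edge -0.0745 outer -0.1021
y 0.06 x inner edge -0.0754 outer -0.0929
```

Request:
arm_command([
  [0, 0, 0, 0, -0.02, -0.02, 1],
  [0, 0, 0, 0, -0.04, -0.02, 1],
  [0, 0, 0, 0, -0.06, -0.02, 1],
  [0, 0, 0, 0, -0.072, -0.02, 1],
  [0, 0, 0, 0, -0.075, -0.02, 1],
  [0, 0, 0, 0, -0.075, -0.02, 1],
  [0, 0, 0, 0, -0.075, -0.02, 1],
  [0, 0, 0, 0, -0.075, -0.02, 1],
  [0, 0, 0, 0, -0.075, -0.02, 1],
])

```text
time: 23.93
tcp_pos: [0.5559, 0.1964, 0.2107]
tcp_rot: [0.774, -0.634, -0.0, -0.0]
force: [-0.4, 1.0, 0.3]
gripper_width: -0.0001
grasp_force: 0.0
```

```bash
python3 chk.py | grep -v scene
```

```text
23.9333 [0.5559 0.1964 0.2107] [ 7.736e-01 -6.337e-01 -0.000e+00 -1.000e-04] [-0.4  1.   0.3] [ 0.    0.01 -0.  ]
door_upper_knuckle [326.8  72.7] 0.61
door_lower_knuckle [322.5  72.2] 0.95
tool yaw -78.64120764765855
top door_leaf [255. 180.] 0.61 [0.55  0.178 0.083]
top door_upper_knuckle [286. 171.] 0.62 [0.569 0.099 0.11 ]
y -0.06 x inner edge -0.0674 outer -0.082
y -0.04 x inner edge -0.0699 outer -0.0817
y -0.02 x inner edge -0.0705 outer -0.0821
y 0.0 x inner edge -0.0712 outer -0.0825
y 0.02 x inner edge -0.0712 outer -0.0828
y 0.04 x inner edge -0.072 outer -0.0921
y 0.06 x inner edge -0.0726 outer -0.0836
```

Shut to about 0.025 rad. I'll give one more very gentle nudge and retreat more slowly, for margin.

Request:
arm_command([
  [0, 0, 0, 0, 0.025, 0, 1],
  [0, 0, 0, 0, 0.055, 0, 1],
  [0, 0, 0, 0, 0.075, 0.01, 1],
  [0, 0, 0, 0, 0.075, 0.03, 1],
  [0, 0, 0, 0, 0.075, 0.055, 1],
  [0, 0, 0, 0, 0.075, 0.075, 1],
  [0, 0, 0, 0, 0.072, 0.085, 1],
  [0, 0, 0, 0, 0.06, 0.085, 1],
  [0, 0, 0, 0, 0.048, 0.085, 1],
  [0, 0, 0, 0, 0.04, 0.085, 1],
])

```text
time: 25.32
tcp_pos: [0.5197, 0.1895, 0.1265]
tcp_rot: [0.774, -0.634, 0.001, -0.001]
force: [0.7, 0.2, -0.1]
gripper_width: -0.0
grasp_force: 0.0
```

Request:
arm_command([
  [0, 0, 0, 0, -0.004, 0, 1],
  [0, 0, 0, 0, -0.007, 0, 1],
  [0, 0, 0, 0, -0.009, 0, 1],
  [0, 0, 0, 0, -0.011, 0, 1],
  [0, 0, 0, 0, -0.012, 0, 1],
  [0, 0, 0, 0, -0.013, 0, 1],
  [0, 0, 0, 0, -0.0138, 0, 1],
  [0, 0, 0, 0, -0.0145, 0, 1],
  [0, 0, 0, 0, -0.0145, 0, 1],
  [0, 0, 0, 0, -0.0145, 0, 1],
])

```text
time: 26.15
tcp_pos: [0.5312, 0.1914, 0.1255]
tcp_rot: [0.774, -0.634, -0.0, 0.0]
force: [-1.8, -0.1, 1.7]
gripper_width: 0.0003
grasp_force: 1.0
```

Request:
arm_command([
  [0, 0, 0, 0, 0.0001, 0, 1],
  [0, 0, 0, 0, 0.0002, 0, 1],
  [0, 0, 0, 0, 0.0004, 0, 1],
  [0, 0, 0, 0, 0.0006, 0, 1],
  [0, 0, 0, 0, 0.0008, 0, 1],
  [0, 0, 0, 0, 0.001, 0, 1],
  [0, 0, 0, 0, 0.0012, 0, 1],
  [0, 0, 0, 0, 0.0014, 0, 1],
  [0, 0, 0, 0, 0.0017, 0, 1],
  [0, 0, 0, 0, 0.002, 0, 1],
])

```text
time: 26.98
tcp_pos: [0.5296, 0.1911, 0.1255]
tcp_rot: [0.774, -0.634, 0.0, -0.0]
force: [1.0, 0.1, -0.0]
gripper_width: 0.0001
grasp_force: 0.0
```

Request:
arm_command([
  [0, 0, 0, 0, 0.0005, 0, 1],
  [0, 0, 0, 0, 0.001, 0, 1],
  [0, 0, 0, 0, 0.003, 0, 1],
  [0, 0, 0, 0, 0.01, 0, 1],
  [0, 0, 0, 0, 0.025, 0, 1],
  [0, 0, 0, 0, 0.045, 0, 1],
  [0, 0, 0, 0, 0.05, -0.03, 1],
  [0, 0, 0, 0, 0.05, -0.065, 1],
  [0, 0, 0, 0, 0.05, -0.08, 1],
  [0, 0, 0, 0, 0.05, -0.08, 1],
])

```text
time: 27.82
tcp_pos: [0.4818, 0.1823, 0.2099]
tcp_rot: [0.774, -0.633, 0.001, -0.004]
force: [1.1, 0.1, -0.3]
gripper_width: 0.0001
grasp_force: 0.0
```

Request:
arm_command([
  [0, 0, 0, 0, -0.02, 0, 1],
  [0, 0, 0, 0, -0.04, 0, 1],
  [0, 0, 0, 0, -0.06, 0, 1],
  [0, 0, 0, 0, -0.072, 0, 1],
  [0, 0, 0, 0, -0.075, 0, 1],
  [0, 0, 0, 0, -0.075, 0, 1],
  [0, 0, 0, 0, -0.075, 0, 1],
  [0, 0, 0, 0, -0.075, 0, 1],
  [0, 0, 0, 0, -0.075, 0, 1],
])

```text
time: 28.57
tcp_pos: [0.5533, 0.1959, 0.2057]
tcp_rot: [0.774, -0.634, -0.0, -0.0]
force: [0.0, -0.1, -0.1]
gripper_width: -0.0001
grasp_force: 0.0
```

```bash
python3 chk.py | grep -v scene
```

```text
28.5667 [0.5533 0.1959 0.2057] [ 7.736e-01 -6.336e-01 -0.000e+00 -1.000e-04] [ 0.  -0.1 -0.1] [-0.    0.04  0.02]
door_upper_knuckle [324.5  73. ] 0.85
door_lower_knuckle [321.   72.7] 0.73
tool yaw -78.63795503895277
top door_leaf [256. 179.] 0.62 [0.553 0.174 0.083]
top door_upper_knuckle [286. 176.] 0.72 [0.558 0.098 0.11 ]
y -0.06 x inner edge -0.0676 outer -0.0825
y -0.04 x inner edge -0.0699 outer -0.0815
y -0.02 x inner edge -0.0698 outer -0.0818
y 0.0 x inner edge -0.0704 outer -0.0821
y 0.02 x inner edge -0.071 outer -0.083
y 0.04 x inner edge -0.0709 outer -0.0915
```

Slope is now about 0.015 rad and the door is at rest with the robot clear, so I'm handing it in.

```bash
python3 -c "
from plant import manip
print(manip.close_job())"
```

```text
the job is handed in; nothing more can be done
None
```

The door is hung with both knuckles seated over the pins and shut to about 0.015 rad of parallel by my camera estimate; the jar and offcut were left alone, and the job is handed in at about 29 of 72 s, with no verdict returned.

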